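# Check a solvent canister with a push-on pressure gauge

## Task

Check the pressure in the steel solvent canister: swing its carry handle, which stands over the nipple, all the way over to the back until it clicks into its rest, then lift the push-on gauge out of its stand and push its coupler squarely onto the tilted brass nipple until it snaps in. Finish while still holding the gauge there, pushed firmly in against its spring so that it can be read, and leave the other things on the bench where they are.

Things in the scene. Friction and masses are not known exactly. Their poses are not given: they have to be found in the camera images.
- canister: Stainless steel solvent canister, fixed to the bench: diameter 150 mm, domed top 165 mm high with a black filler cap to 179 mm in its middle. Origin: centre of its underside; z up; -x is its front, where the nipple is. Other fittings on the dome (a small red-capped relief valve behind, a blue-capped outlet at -y) stay clear of the gauge
- nipple_tip (a point): Centre of the tip of the tilted brass nipple on the front of the dome; its z axis is the nipple's axis, pointing out, 27.4 deg (0.478 rad) from vertical, leaning to the canister's -x. Round, 10 mm across, 19 mm long, the last 5 mm tapering to 5 mm; below it a hexagon 21 mm across and 7 mm high on the dome. In the canister's frame the tip is at (-57, 0, 177) mm
- handle (a joint): Angle (rad) of the carry handle about a level hinge along the canister's y. At 0 it leans 50 deg forward (-x), over the nipple; 0.873 is upright; at 1.95 it lies on its rest behind. Friction (1 to 2 N at the grip) keeps it where it is left. Over the last 0.5 rad a sprung ball resists with up to about 5 N; past 1.8 it pushes the handle home and holds it. Above 1.86 it is seated
- handle_grip (a point): Middle of the handle's blue grip: a round bar 18 mm across and 108 mm long along the canister's y axis, 105 mm from the hinge line; the steel bow spans 177 mm across. Moves with the handle, its axes turning with it
- handle_hinge (a point): Middle of the handle's hinge line, on the canister's axis 122 mm above the bench. Its axes turn with the handle
- stand: Dark block 80 x 80 mm, 45 mm high, on a 100 x 100 mm steel base plate, fixed to the bench; the gauge's coupler hangs in a 28 mm hole in its middle. Origin: centre of its underside
- gauge_grip (a point): Middle of the gauge's square aluminium body, 30 x 30 mm, from 26 mm below to 29 mm above this point; black flats on its +y and -y faces: close the fingers along its y. z: up along the tool, away from the coupler; +x: to the dial, whose round 40 mm case at this height spans x = 32 to 56 mm. Red button on top to 35 mm above. Below the body a 40 mm brass flange 6 mm thick, then the coupler. 330 g
- gauge_mouth (a point): Centre of the open lower end of the gauge's coupler, 62 mm below gauge_grip on the tool's axis; same axes. The coupler is a steel tube, 24 mm outside, 13 mm bore, 30 mm long, with a sprung seal 6 mm inside. In the stand the flange rests on the block and this point is 15 mm above the bench. The dial's red needle turns as the seal is pushed in
- coupler (a joint): How far (m) the seal is pushed into the coupler: 0 when free, 9.5 mm at its hard stop. Pushing takes 9 to 10 N to start, falls steadily to about 2.5 N near 6.5 mm (the snap), then the spring builds up again: 5 N at 7.5 mm, 9 to 10 N from 8.2 mm to the stop. It springs out again when let go. Properly held: over 7.2 mm, so 13.2 mm or more of the nipple are inside the coupler (15.5 at the stop)
- amber_bottle: Bystander: amber glass reagent bottle with an orange cap, diameter 72, height 150 mm. Origin: centre of its underside
- clear_bottle: Bystander: clear glass bottle with an orange cap, diameter 80, height 170 mm. Origin: centre of its underside
- beaker: Bystander: small glass beaker, rim diameter 60, height 75 mm. Origin: centre of its underside
- blue_cap: Bystander: blue screw cap lying flat, diameter 42, height 16 mm. Origin: centre of its underside
- orange_cap: Bystander: orange screw cap lying flat, diameter 42, height 16 mm. Origin: centre of its underside
- spanner: Bystander: steel spanner lying flat, 8 thick, length 150 mm. Origin: centre of its underside
- label_roll: Bystander: roll of paper labels standing on end, diameter 60, height 45 mm. Origin: centre of its underside
Not all that is in view belongs to the job. What is shaped like the part that bears gauge_grip but green is not meant.

How it is judged:
On the way, in this order (a step that is already met when the one before it is completed fails the run):
1. the carry handle is swung back and seated in its rest (value of joint handle above 1.86 rad), for 0.2 s.
2. the gauge's coupler has snapped squarely onto the nipple (value of joint coupler above 0.0065 m and angle between the z axis of gauge_mouth and the z axis of nipple_tip, either way round below 0.12 rad and contact force between gauge and canister above 1 N), for 0.2 s.
At the end, for the whole second after the job is handed in: The handle is still seated behind (above 1.86 rad), the gauge's coupler is on the nipple within 7 deg of its axis with its seal pushed in 7.2 mm or more, it presses on the nipple with more than 3 N, and the robot's fingers still hold the gauge (value of joint handle above 1.86 rad and value of joint coupler above 0.0072 m and angle between the z axis of gauge_mouth and the z axis of nipple_tip, either way round below 0.12 rad and contact force between gauge and canister above 3 N and contact force between the fingers and gauge above 3 N and distance between gauge_mouth and nipple_tip below 0.018 m); the arm keeps its last pose, push and grip.
It fails at once if a bystander on the bench is moved by more than 30 mm (distance of any of amber_bottle, clear_bottle, beaker, blue_cap, orange_cap, spanner, label_roll from where it was at the start of the episode above 0.03 m).
It also fails if it takes over 59 s, if anything falls off the work surface, if the arm or the gripper's body presses on something with over 40 N, if the wrist force passes 120 N, or if a joint passes its speed limit or range.

## Robot

A 7-joint arm with a two-finger parallel gripper is mounted at the origin on the work surface. World frame = base frame: x ahead of the robot, y to its left, z up, the work surface at z = 0. Lengths are in m, angles in rad, forces in N, time in s.
With the tool pointing down it reaches from about 0.4 to 0.85 m from the base axis. Payload 10.4 kg.
Tool frame: the origin (TCP) lies where the fingers leave the gripper's body, on its centre line; the fingertips stand 73 mm ahead of it and the grasp point (between the pads) lies 54 mm ahead of it; z points along the fingers, y is the line along which they close (so a half turn about z gives the same grasp; the last joint's range is limited). The gripper opens to 85 mm and grips with 20 to 120 N. Pads are 22 mm wide; open, the fingers measure 114 mm over their backs; the gripper's body (76 mm by 85 mm) begins 54 mm behind the grasp point. The pads swing forward as they close: fully open they stand 13 mm farther back than shut.
Start: joints at [-1.367, 0.332, -0.065, 1.46, 0.022, 1.35, -0.088], TCP at [0.141, 0.609, 0.304] pointing down, gripper open.
Joint ranges: [-2.6, 2.6], [-0.5, 2.12], [-1.47, 1.34], [0.16, 2.42], [-1.27, 4.41], [0.06, 2.06], [-2.6, 2.6]. Speed limits (rad/s): [2.22, 2.22, 2.79, 2.79, 3.14, 3.14, 3.14].

## Interface

Orientations are given as a unit quaternion [x, y, z, w].
In Python, from workcell import manip, camera gives the robot as it stands. The module is installed in compiled form; this text tells all that it offers.
- The arm moves only by the shell command python3 -m creep 'ROWS' [OPENING] [FORCE]. ROWS is JSON, a list of rows, each a list of 2 entries, a list of its own where there are three numbers: the shift along the tool's x, y, z in mm, then the turn about the tool's z in rad. In form: [[[tx, ty, tz], twist], ...]. A call has 1 to 5 rows; each row is the pose to reach, as a shift and turn from the pose commanded when the call began, along the tool's axes at that moment; what a row does not reach only later rows make up. A row lasts 1/12 s, in which the tool goes at most 41.7 mm and 7.16 degrees, less where a joint would pass 70% of its speed; a pose out of reach is approached as far as the arm can. A call with a gripper value outside its range is refused whole. OPENING is the opening, from 0 (shut) to 1 (fully open), set as the call begins (- or left out, the last holds). The fingers move at their own pace and stop on an object; FORCE is the grip in N (left out, the last holds). Time passes only in rows, so rows that repeat a pose let the fingers close. It gives the time, the measured TCP pose, the force, the opening and the grip force at its end, in the units of the state.
- manip.get_obs(): the state, without advancing time (a new reading comes with each control period).
- camera(name): name is "side" or "top" or "wrist"; returns a dict with "pixels" (480x640x3 uint8, red, green, blue), "z_map" (480x640 float32, m along the optical axis (not along the pixel's ray), 0 where there is no reading), "fx", "fy", "cx", "cy" (pixels), "extrinsics" (4x4, takes a point from world to camera coordinates). Camera axes: x right, y down, z forward; pixel columns grow to the right and rows downward; lengths in m; the calibration is good to about 2 mm. A picture is of the moment at which its call begins.
- manip.hand_in(): hands the job in; it is judged then, once.
The state is a dict: "clock": time; "joint_pos": joint angles; "joint_velocities": joint speeds; "tau": joint torques, N m; "position": TCP position; "ee_rot": TCP orientation; "ft_force": force on the tool from outside, world axes, zero at the start; "torque": the same for the moment, N m; "grip_width": opening from 0.0 (shut) to 1.0 (fully open); "grasp_force": force on a finger pad.
Only numpy, scipy, OpenCV 4.12 (cv2) and the standard library are available. Lean on these libraries where they do the work, as an engineer would, in place of code of your own. Each camera call takes 0.05 s, during which the arm holds its last target. There are 200 camera calls.

## Working session

There is one attempt and no reset: what is moved stays moved. The work goes in short steps, Python scripts to look and compute and a shell command to move; the robot and the scene stay as the last step left them, time stands still between calls to the robot, and variables do not carry over. Pictures are saved under pics/ and viewed, at most 10 in all, crops included, and the job is handed in when it is done.

```bash
mkdir -p pics
cat > h.py <<'E'
import numpy as np, cv2
from workcell import manip, camera
from scipy.spatial.transform import Rotation as R
def ray(c,u,v):
    T=np.array(c["extrinsics"]); Rm=T[:3,:3]; o=-Rm.T@T[:3,3]
    return o, Rm.T@np.array([(u-c["cx"])/c["fx"],(v-c["cy"])/c["fy"],1.])
def onplane(c,u,v,z):
    o,d=ray(c,u,v); return o+d*(z-o[2])/d[2]
def cloud(c):
    z=c["z_map"]; v,u=np.mgrid[:480,:640]
    P=np.stack([(u-c["cx"])/c["fx"]*z,(v-c["cy"])/c["fy"]*z,z],-1)
    T=np.array(c["extrinsics"]); return (P-T[:3,3])@T[:3,:3]
def save(c,n): cv2.imwrite(f"pics/{n}.png",c["pixels"][...,::-1])
def load(n): return dict(np.load(f"{n}.npz"))
def grab(name,n):
    c=camera(name); np.savez(f"{n}.npz",**c); save(c,n); return c
E
python3 - <<'E'
from h import *
o=manip.get_obs(); print(o); print(R.from_quat(o["ee_rot"]).as_matrix().round(4))
for n in("side","top","wrist"):
    c=grab(n,n+"0"); T=c["extrinsics"]; print(n,c["fx"],(-T[:3,:3].T@T[:3,3]).round(3),T[2,:3].round(3),(c["z_map"]>0).mean())
E
```

```text
{'clock': 0.0, 'joint_pos': array([-1.36661284,  0.33288452, -0.06469519,  1.46096139,  0.02160063,
        1.34991155, -0.08851018]), 'joint_velocities': array([-0.00042722, -0.0008964 , -0.00054873,  0.00222137, -0.00033849,
        0.00142324, -0.00129817]), 'tau': array([ 9.78864300e-04, -6.25433278e+01,  4.98507579e-02, -3.91606057e+01,
        1.63194659e-02,  9.84642422e-03, -6.90802349e-07]), 'position': array([0.14046848, 0.60872027, 0.30309837]), 'ee_rot': array([ 1.13145486e-01,  9.93578160e-01, -7.33098868e-04, -4.75236137e-05]), 'ft_force': array([0.14436754, 0.06707511, 0.64646118]), 'torque': array([0.00750236, 0.00743683, 0.02185111]), 'grasp_force': 0.0, 'grip_width': 0.9957087301097693}
[[-9.744e-01  2.248e-01 -3.000e-04]
 [ 2.248e-01  9.744e-01 -1.400e-03]
 [-1.000e-04 -1.500e-03 -1.000e+00]]
side 507.3742790926359 [0.338 0.728 0.874] [ 0.191 -0.68  -0.708] 0.9962434895833333
top 591.8659506634822 [ 0.28  -0.007  1.61 ] [ 0.166 -0.001 -0.986] 0.9959798177083333
wrist 429.36067584946085 [0.066 0.626 0.373] [ 0.29  -0.067 -0.955] 0.9959830729166667
```

View pics/top0.png

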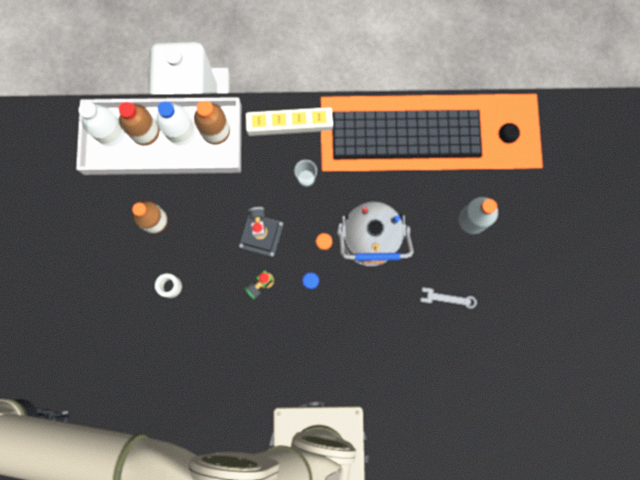

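View pics/side0.png

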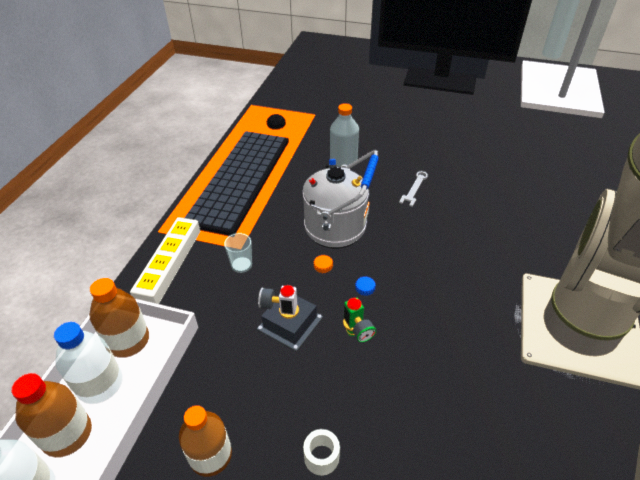

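Top view: the canister is at (375,228), with its front and the blue grip (378,257) toward the robot. Candidates for the gauge are the grey-bodied tool in the dark stand at (260,228) and the green one standing free at (263,282). The first matches the description, so I'll check it in a close crop. In the side view the gauge is at (288,295), the green one at (353,318) and the blue grip at (370,168).

```bash
cat >> h.py <<'E'
def blobs(c,lo,hi,amin=6):
    hsv=cv2.cvtColor(c["pixels"],cv2.COLOR_RGB2HSV); m=cv2.inRange(hsv,lo,hi)
    n,l,s,ce=cv2.connectedComponentsWithStats(m); P=cloud(c)
    return [(ce[i].round(1),int(s[i,4]),np.median(P[l==i],0).round(3)) for i in range(1,n) if s[i,4]>=amin],l
def tri(c1,p1,c2,p2):
    (a,d),(b,e)=ray(c1,*p1),ray(c2,*p2); s=np.linalg.lstsq(np.stack([d,-e],1),b-a,rcond=None)[0]
    return ((a+s[0]*d+b+s[1]*e)/2).round(4), np.linalg.norm(a+s[0]*d-b-s[1]*e).round(4)
E
python3 - <<'E'
from h import *
t=load("top0");s=load("side0")
for nm,c in(("top",t),("side",s)):
    for col,lo,hi in(("blue",(105,150,80),(125,255,255)),("red",(0,200,120),(4,255,255)),("brass",(15,120,90),(28,255,255))):
        print(nm,col); [print("  ",*b) for b in blobs(c,lo,hi)[0] if b[2][0]>0.2 and -0.5<b[2][1]<0.5]
a=cv2.resize(t["pixels"][180:310,230:430],None,fx=4,fy=4,interpolation=2)
cv2.imwrite("pics/crop_t.png",a[...,::-1])
b=cv2.resize(s["pixels"][140:350,240:420],None,fx=2.8,fy=2.8,interpolation=2)
cv2.imwrite("pics/crop_s.png",b[...,::-1])
E
```

```text
top blue
   [165.6 109.2] 174 [0.875 0.376 0.176]
   [396.6 218.2] 24 [ 0.585 -0.205  0.168]
   [377.6 256.4] 262 [ 0.484 -0.15   0.202]
   [310.4 280.3] 220 [0.449 0.014 0.015]
top red
top brass
   [428.7 132.3] 4118 [ 0.852 -0.331  0.003]
   [205.8 107.5] 77 [0.879 0.273 0.177]
   [298.6 117.9] 123 [0.901 0.039 0.042]
   [318.6 116.6] 122 [ 0.904 -0.016  0.042]
   [258.6 120.4] 122 [0.895 0.151 0.043]
   [278.5 119.2] 122 [0.897 0.095 0.042]
   [489.7 205.7] 66 [ 0.612 -0.438  0.17 ]
   [140.1 209.1] 35 [0.621 0.439 0.151]
   [137.5 220.4] 19 [0.6   0.458 0.107]
   [257.  219.4] 14 [0.605 0.151 0.081]
   [323.9 241.1] 110 [ 0.556 -0.025  0.017]
   [375.2 246.5] 20 [ 0.515 -0.15   0.165]
   [268.9 276.5] 8 [0.452 0.119 0.094]
   [259.3 284.4] 38 [0.435 0.148 0.068]
   [270.  284.3] 17 [0.436 0.12  0.04 ]
side blue
   [369.8 170.2] 287 [ 0.485 -0.148  0.2  ]
   [331.9 161.6] 41 [ 0.585 -0.199  0.165]
   [365.  285.4] 328 [0.45  0.02  0.014]
   [ 68.6 334.9] 597 [0.874 0.383 0.175]
side red
   [312.2 181.1] 16 [ 0.609 -0.12   0.164]
   [286.8 290.3] 109 [0.58  0.152 0.11 ]
   [353.7 3
[... 608 characters left out ...]
9 [0.881 0.304 0.139]
   [289.6 313.6] 85 [0.573 0.165 0.05 ]
   [106.7 309.2] 6 [0.868 0.301 0.139]
   [111.5 315.4] 13 [0.859 0.305 0.129]
   [357.4 319.4] 28 [0.438 0.15  0.066]
   [346.6 325.3] 55 [0.461 0.148 0.035]
   [144.3 336.8] 6 [0.839 0.276 0.027]
   [ 52.3 393.1] 271 [0.859 0.466 0.138]
   [ 68.  394.9] 10 [0.851 0.455 0.113]
   [ 67.3 402.8] 18 [0.844 0.468 0.113]
   [ 60.5 404.8] 8 [0.846 0.475 0.122]
   [ 41.2 409.7] 10 [0.859 0.495 0.137]
   [194.5 415.3] 319 [0.623 0.445 0.149]
   [ 51.1 414.6] 8 [0.848 0.493 0.124]
   [211.  432.9] 522 [0.603 0.447 0.105]
   [185.4 438. ] 87 [0.637 0.466 0.108]
   [188.8 450.7] 16 [0.628 0.479 0.095]
   [198.2 456.6] 12 [0.614 0.479 0.084]
```

View pics/crop_t.png

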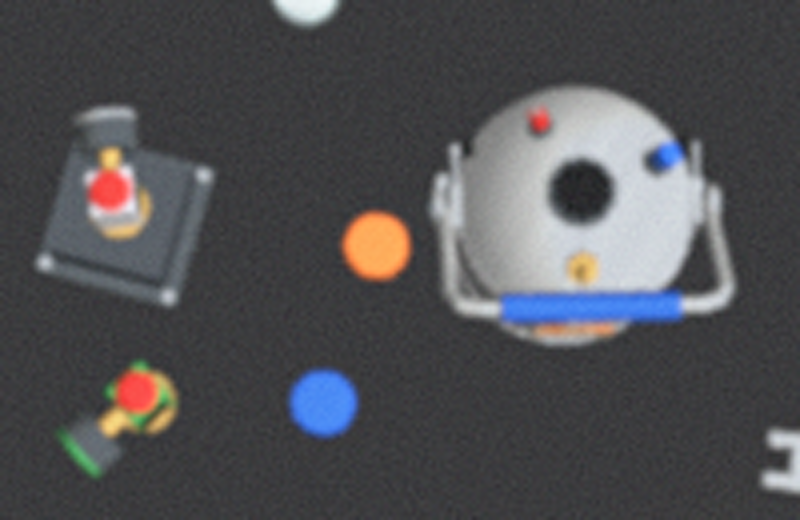

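View pics/crop_s.png

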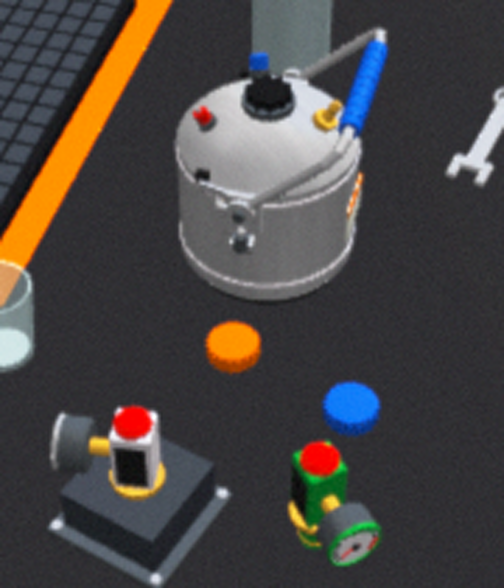

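Crops: the gauge in the dark stand has an aluminium body with black flats and its dial away from the robot (button at about top (258,228)). It is the one to use; the free-standing one is green. The canister's nipple is at about top (375,246), with the blue grip just in front of it.

Run:
```python
from h import *
t=load("top0");s=load("side0")
print("grip",tri(t,(377.6,256.4),s,(369.8,170.2)))
rb=[b for b in blobs(t,(0,150,120),(6,255,255))[0]+blobs(t,(174,150,120),(180,255,255))[0] if 0.4<b[2][0]<0.7]; print(rb)
bt=min(rb,key=lambda b:abs(b[0][0]-258)+abs(b[0][1]-228))
print("button",tri(t,bt[0],s,(286.8,290.3)), onplane(t,*bt[0],0.112),onplane(s,286.8,290.3,.112))
print("nipple",tri(t,(375.2,246.5),s,(356.4,181.2)))
# grip direction by PCA in world, top and side
for n,c,uv in(("t",t,(377.6,256.4)),("s",s,(369.8,170.2))):
    l=blobs(c,(105,150,80),(125,255,255))[1]; k=l[int(uv[1]),int(uv[0])]
    P=cloud(c)[(l==k)]; P=P[np.abs(P[:,2]-.2)<.03]; w,v=np.linalg.eigh(np.cov(P.T)); print("grip axis",v[:,2].round(3),P.mean(0).round(3),"yaw",np.degrees(np.arctan2(-v[0,2]*np.sign(v[1,2]),abs(v[1,2]))).round(2))
# black cap top from clouds
for n,c in(("t",t),("s",s)):
    P=cloud(c); g=c["pixels"].max(-1)
    m=(g<60)&(np.abs(P[...,2]-.179)<.006)&(np.hypot(P[...,0]-.57,P[...,1]+.14)<.05); print("cap",n,m.sum(),P[m].mean(0).round(4))
    # canister wall rows / dome circle: points 0.1<z<0.15
    m=(P[...,2]>.03)&(P[...,2]<.115)&(np.abs(P[...,0]-.57)<.09)&(np.abs(P[...,1]+.14)<.085); Q=P[m]
    A=np.c_[2*Q[:,:2],np.ones(len(Q))]; x=np.linalg.lstsq(A,(Q[:,:2]**2).sum(1),rcond=None)[0]; print("wall",m.sum(),x[:2],np.sqrt(x[2]+x[:2]@x[:2]))
    # gauge: dial points
    m=(P[...,2]>.075)&(P[...,2]<.1)&(np.abs(P[...,0]-.58)<.08)&(np.abs(P[...,1]-.15)<.06); Q=P[m]; print("tool pts",n,m.sum())
    far=(Q[:,0]>.605); print(" dial",Q[far].mean(0).round(4),far.sum()," body",Q[~far].mean(0).round(4))
    # stand top
    m=(np.abs(P[...,2]-.045)<.003)&(np.abs(P[...,0]-.57)<.09)&(np.abs(P[...,1]-.15)<.09); r=cv2.minAreaRect(P[m][:,:2].astype(np.float32)*1000); print("stand top",r)
```

```text
grip (array([ 0.4861, -0.1521,  0.1944]), np.float64(0.0011))
[(array([364.8, 210. ]), 10, array([ 0.606, -0.127,  0.167])), (array([256.8, 227. ]), 56, array([0.579, 0.148, 0.112])), (array([263.4, 277.5]), 71, array([0.449, 0.134, 0.097]))]
button (array([0.5801, 0.1492, 0.1073]), np.float64(0.001)) [0.57861986 0.14859583 0.112     ] [0.57911586 0.15273043 0.112     ]
nipple (array([ 0.5152, -0.1506,  0.1591]), np.float64(0.0008))
grip axis [-0.006 -1.     0.003] [ 0.484 -0.151  0.203] yaw -0.32
grip axis [-0.016  1.     0.008] [ 0.485 -0.145  0.2  ] yaw 0.94
cap t 118 [ 0.5607 -0.1497  0.1794]
wall 182 [ 0.56572287 -0.1542132 ] 0.08043125326850817
tool pts t 196
 dial [0.6197 0.1519 0.0906] 154  body [0.5769 0.1444 0.0872]
stand top ((578.1080932617188, 147.20468139648438), (80.1353530883789, 80.52278900146484), 73.20081329345703)
cap s 136 [ 0.5621 -0.1448  0.1779]
wall 1607 [ 0.56255192 -0.14447082] 0.07233325000865469
tool pts s 433
 dial [0.6207 0.1631 0.0889] 270  body [0.5784 0.1612 0.0864]
stand top ((579.3823852539062, 151.19345092773438), (82.18667602539062, 80.82002258300781), 73.54824829101562)
```

```bash
python3 -m creep '[[[-35,-19,0],-0.08],[[-70,-38,0],-0.16],[[-106,-56,0],-0.227],[[-141,-75,0],-0.227],[[-177,-94,0],-0.227]]' 0 40
```

```text
clock: 0.57
position: [0.2929, 0.4761, 0.3038]
ee_rot: [-0.001, 1.0, -0.0, -0.0]
ft_force: [1.9, 1.3, -0.7]
grip_width: 0.299
grasp_force: 0.0
```

```bash
python3 -m creep '[[[-29,-29,0],0],[[-58,-58,0],0],[[-87,-87,0],0],[[-110,-120,0],0],[[-123,-159,0],0]]'
python3 -m creep '[[[0,-41,0],0],[[0,-82,0],0],[[0,-123,0],0],[[0,-164,0],0],[[0,-205,0],0]]'
python3 -m creep '[[[0,-41,0],0],[[0,-82,0],0],[[0,-123,0],0],[[0,-164,0],0],[[0,-205,0],0]]'
```

```text
clock: 0.98
position: [0.4167, 0.3171, 0.3035]
ee_rot: [0.0, 1.0, -0.0, 0.0]
ft_force: [0.5, -1.2, 0.9]
grip_width: 0.001
grasp_force: 0.0
clock: 1.4
position: [0.4144, 0.1116, 0.3038]
ee_rot: [-0.0, 1.0, 0.0, -0.0]
ft_force: [0.8, -0.5, 0.9]
grip_width: 0.0
grasp_force: 0.0
clock: 1.82
position: [0.4143, -0.0934, 0.3039]
ee_rot: [-0.0, 1.0, 0.0, 0.0]
ft_force: [1.5, -0.0, 1.0]
grip_width: 0.001
grasp_force: 0.0
```

```bash
python3 -m creep '[[[0,-30,0],0],[[0,-54,20],0],[[0,-54,46],0],[[-20,-54,46],0],[[-38,-54,46],0]]'
python3 - <<'E'
from h import *
s=grab("side","s1"); grab("wrist","w1")
import cv2
b=cv2.resize(s["pixels"][60:260,260:440],None,fx=2.6,fy=2.6)
w=cv2.imread("pics/w1.png"); w=cv2.resize(w,(0,0),fx=.5,fy=.5)
o=np.zeros((520,800,3),np.uint8); o[:,:468]=b[...,::-1]; o[:240,470:790]=w; cv2.imwrite("pics/m1.png",o)
E
```

```text
clock: 2.23
position: [0.4522, -0.1457, 0.2565]
ee_rot: [0.001, 1.0, 0.001, -0.001]
ft_force: [0.5, -0.4, 1.1]
grip_width: 0.004
grasp_force: 0.0
```

View pics/m1.png

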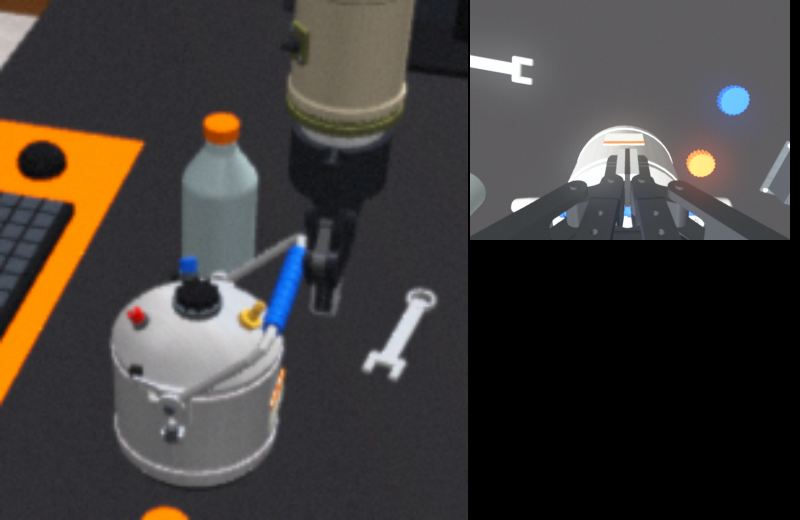

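```bash
python3 -m creep '[[[-10,0,-2],0],[[-22,0,-13],0],[[-37,0,-23],0],[[-54,0,-31],0],[[-71,0,-36],0]]'
python3 -m creep '[[[-19,0,-2],0],[[-37,0,-2],0],[[-37,0,-2],0]]'
python3 - <<'E'
from h import *
s=grab("side","s2"); l=[b for b in blobs(s,(105,150,80),(125,255,255),30)[0] if abs(b[2][0]-.58)<.15]; print(l, manip.get_obs()["position"])
E
```

```text
clock: 2.75
position: [0.524, -0.1455, 0.2948]
ee_rot: [0.0, 1.0, 0.0, -0.0]
ft_force: [-1.5, -0.0, 1.6]
grip_width: -0.001
grasp_force: 1.1
clock: 3.0
position: [0.5628, -0.1443, 0.2955]
ee_rot: [-0.001, 1.0, -0.0, -0.0]
ft_force: [-0.4, -0.0, -0.5]
grip_width: -0.002
grasp_force: 0.0
[(array([324.8, 157.3]), 238, array([ 0.584, -0.132,  0.23 ])), (array([365. , 285.4]), 328, array([0.45 , 0.02 , 0.014]))] [ 0.56140035 -0.14501251  0.29540887]
```

```bash
python3 -m creep '[[[-10,0,-3],0],[[-18,0,-3],0],[[-26,0,1],0],[[-34,0,4],0],[[-42,0,9],0]]'
python3 -m creep '[[[-7,0,6],0],[[-13,0,12],0],[[-20,0,19],0],[[-27,0,28],0],[[-32,0,37],0]]'
python3 -m creep '[[[-2,0,3],0],[[-3,0,6],0],[[-3,0,6],0]]'
python3 - <<'E'
from h import *
s=grab("side","s3"); t=grab("top","t3")
for c in(s,t): print([b for b in blobs(c,(105,150,80),(125,255,255),20)[0] if abs(b[2][0]-.58)<.15])
cv2.imwrite("pics/m3.png",cv2.resize(s["pixels"][60:260,240:440],None,fx=2.6,fy=2.6)[...,::-1])
E
```

```text
clock: 3.47
position: [0.6036, -0.1453, 0.2868]
ee_rot: [-0.0, 1.0, 0.0, 0.0]
ft_force: [-0.5, 0.0, 1.7]
grip_width: 0.006
grasp_force: 0.5
clock: 3.88
position: [0.6356, -0.1451, 0.2485]
ee_rot: [-0.0, 1.0, 0.0, -0.0]
ft_force: [-0.3, 0.4, 1.3]
grip_width: -0.003
grasp_force: 0.6
clock: 4.13
position: [0.6366, -0.1455, 0.244]
ee_rot: [0.0, 1.0, 0.001, -0.002]
ft_force: [-12.6, 2.3, 11.4]
grip_width: -0.001
grasp_force: 7.3
[(array([331.9, 161.6]), 37, array([ 0.585, -0.198,  0.165])), (array([293., 172.]), 169, array([ 0.654, -0.123,  0.178])), (array([365. , 285.4]), 324, array([0.45 , 0.02 , 0.014]))]
[(array([396.7, 218.3]), 26, array([ 0.585, -0.205,  0.168])), (array([307.5, 279.1]), 120, array([0.453, 0.022, 0.015]))]
```

View pics/m3.png

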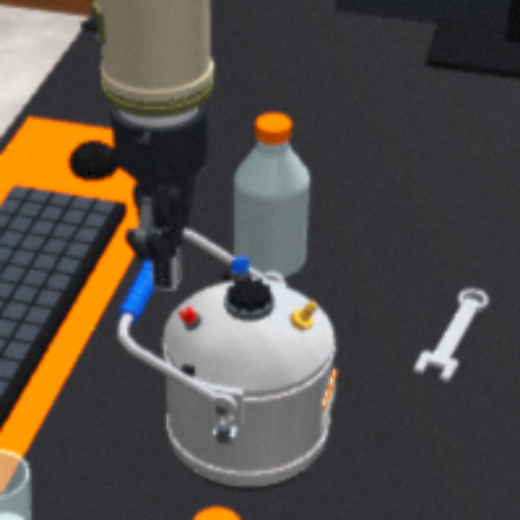

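The handle lies behind at crop (138,290) and the tool is pressing it against its stop (about 17 N), so it is seated. The nipple is clear at crop (305,315). Next is the gauge.

```bash
python3 -m creep '[[[0,0,-41],0],[[0,0,-70],0],[[0,20,-90],0],[[14,50,-90],0],[[28,85,-80],0]]' 1
python3 -m creep '[[[10,38,0],0],[[20,78,0],0],[[30,118,0],0],[[30,158,0],0],[[30,198,0],0]]'
python3 -m creep '[[[0,12,20],0],[[0,12,30],0],[[0,12,30],0],[[0,12,30],0]]'
python3 - <<'E'
from h import *
w=grab("wrist","w4"); t=grab("top","t4")
print(manip.get_obs()["position"],[b for b in blobs(t,(105,150,80),(125,255,255),20)[0] if abs(b[2][0]-.6)<.15])
E
```

```text
clock: 4.65
position: [0.6105, -0.0619, 0.3264]
ee_rot: [0.002, 1.0, -0.001, 0.002]
ft_force: [1.2, 0.6, -0.1]
grip_width: 0.705
grasp_force: 0.0
clock: 5.07
position: [0.5791, 0.1396, 0.324]
ee_rot: [-0.0, 1.0, 0.001, 0.0]
ft_force: [0.4, 0.1, -0.1]
grip_width: 0.998
grasp_force: 0.0
clock: 5.4
position: [0.5799, 0.1482, 0.2936]
ee_rot: [0.001, 1.0, -0.001, -0.0]
ft_force: [0.4, 0.2, 0.0]
grip_width: 0.997
grasp_force: 0.0
[0.58050142 0.14785749 0.29480196] [(array([374.4, 190.7]), 321, array([ 0.652, -0.152,  0.179])), (array([396.4, 218.4]), 26, array([ 0.585, -0.204,  0.167]))]
```

View pics/w4.png

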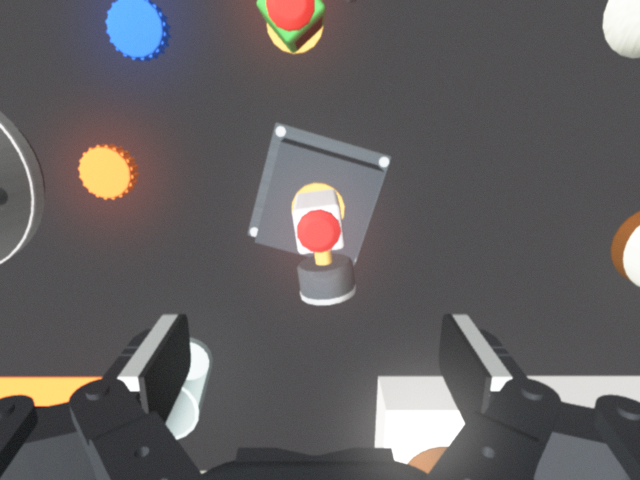

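The wrist view shows the gauge with its button at (319,231), the dial at (328,290) with its rim tilted about 10 deg, and the green one far off at (292,12). Next I'll measure its yaw and axis.

Run:
```python
from h import *
w=load("w4"); P=cloud(w)
b=[x for x in blobs(w,(0,150,100),(6,255,255),300)[0]]; print(b)
bt=min(b,key=lambda x:np.hypot(*(x[0]-[319,231]))); print("button", onplane(w,*bt[0],.112))
print("button tri w/ top",tri(w,bt[0],load("top0"),(256.8,227.)))
near=np.hypot(P[...,0]-.62,P[...,1]-.15)<.05
m=near&(P[...,2]>.07)&(P[...,2]<.102)&(P[...,0]>.603); Q=P[m]
r=cv2.minAreaRect((Q[:,:2]*1000).astype(np.float32)); print("dial rect",r,m.sum(),Q[:,2].max())
m=(np.hypot(P[...,0]-.58,P[...,1]-.15)<.03)&(np.abs(P[...,2]-.106)<.003); r=cv2.minAreaRect((P[m][:,:2]*1000).astype(np.float32)); print("body top",r,m.sum())
m=(np.abs(P[...,2]-.045)<.004)&(np.hypot(P[...,0]-.58,P[...,1]-.15)<.09); print("stand",cv2.minAreaRect((P[m][:,:2]*1000).astype(np.float32)))
m=(np.abs(P[...,2]-.051)<.002)&(np.hypot(P[...,0]-.58,P[...,1]-.15)<.025);print("flange",m.sum(),cv2.minEnclosingCircle((P[m][:,:2]*1000).astype(np.float32)))
```

```text
[(array([292.3,  14.4]), 929, array([0.455, 0.136, 0.096])), (array([328.7, 232.8]), 370, array([0.579, 0.158, 0.111]))]
button [0.57845553 0.15696967 0.112     ]
button tri w/ top (array([0.589 , 0.1557, 0.07  ]), np.float64(0.0067))
dial rect ((618.5355224609375, 156.26998901367188), (32.072044372558594, 40.49690628051758), 5.893499374389648) 2476 0.09852721478406973
body top ((578.436279296875, 150.556884765625), (30.256933212280273, 29.853456497192383), 7.882392883300781) 748
stand ((578.7758178710938, 150.75973510742188), (80.31954956054688, 80.55003356933594), 73.94111633300781)
flange 321 ((578.2698364257812, 150.6453094482422), 19.837671279907227)
```

```bash
python3 -m creep '[[[2,2,35],-0.07],[[2,2,70],-0.138],[[2,2,105],-0.138],[[2,2,140],-0.138],[[2,2,163],-0.138]]'
python3 -m creep '[[[0,0,0],0],[[0,0,0],0]]'
python3 -m creep '[[[0,0,0],0],[[0,0,0],0],[[0,0,0],0],[[0,0,0],0],[[0,0,0],0]]' 0.2 25
python3 -m creep '[[[0,0,0],0],[[0,0,0],0]]'
python3 - <<'E'
from h import *
print(manip.get_obs()["ft_force"],manip.get_obs()["torque"],manip.get_obs()["position"])
E
```

```text
clock: 5.92
position: [0.5775, 0.1503, 0.1288]
ee_rot: [-0.068, 0.998, -0.0, -0.001]
ft_force: [-0.5, 0.4, 0.4]
grip_width: 0.998
grasp_force: 0.0
clock: 6.08
position: [0.5782, 0.1506, 0.1314]
ee_rot: [-0.068, 0.998, -0.0, -0.0]
ft_force: [0.2, 0.1, 1.2]
grip_width: 0.999
grasp_force: 0.0
clock: 6.5
position: [0.5784, 0.1517, 0.132]
ee_rot: [-0.069, 0.998, 0.0, 0.001]
ft_force: [-0.6, -0.9, 7.4]
grip_width: 0.346
grasp_force: 26.9
clock: 6.67
position: [0.5784, 0.1517, 0.132]
ee_rot: [-0.069, 0.998, 0.0, 0.001]
ft_force: [-2.0, -0.9, 7.0]
grip_width: 0.352
grasp_force: 26.9
[-1.96218411 -0.87030298  6.9855452 ] [-0.16901413  0.3501513   0.01952365] [0.57843396 0.15174531 0.13197491]
```

```bash
python3 -m creep '[[[0,0,-8],0],[[0,0,-16],0],[[0,0,-26],0],[[0,0,-26],0]]'
python3 -m creep '[[[6,0,-1],0],[[12,0,0],0],[[18,0,1],0],[[22,0,2],0],[[22,0,2],0]]'
python3 - <<'E'
from h import *
s=grab("side","s5"); o=manip.get_obs(); print(o["ft_force"],o["torque"],o["position"])
cv2.imwrite("pics/m5.png",cv2.resize(s["pixels"][180:380,200:400],None,fx=3,fy=3)[...,::-1])
E
```

```text
clock: 7.0
position: [0.5788, 0.1519, 0.1593]
ee_rot: [-0.069, 0.998, 0.001, 0.001]
ft_force: [0.1, -0.3, -3.6]
grip_width: 0.35
grasp_force: 25.8
clock: 7.42
position: [0.5559, 0.1481, 0.1551]
ee_rot: [-0.069, 0.998, -0.0, 0.001]
ft_force: [4.2, -2.2, -0.9]
grip_width: 0.347
grasp_force: 26.0
[ 3.60831316 -2.77161377 -0.46006237] [-0.67601617 -0.85662796 -0.04448083] [0.55602448 0.14819112 0.15507484]
```

View pics/m5.png

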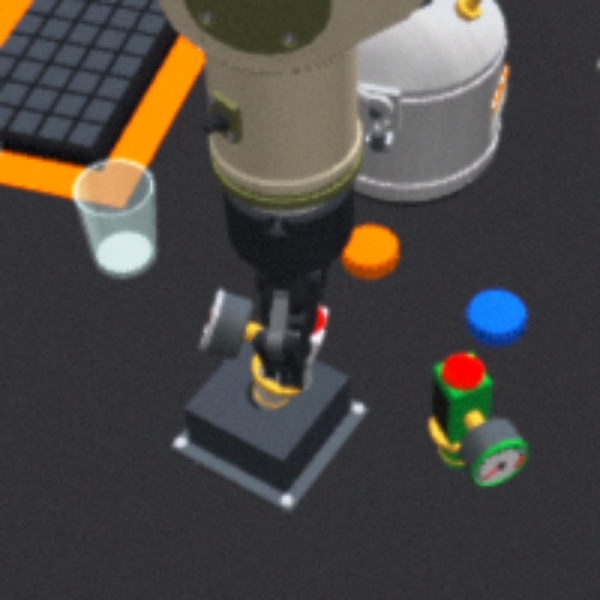

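The view shows the gauge pivoting in the grip as planned: dial raised at (225,320), coupler still in the hole at (270,395), tilt about 21 deg. A few mm more gives 27 deg.

```bash
python3 -m creep '[[[2,0,0],0],[[4,0,0],0],[[6,0,0],0],[[7.5,0,0],0],[[7.5,0,0],0]]'
python3 - <<'E'
from h import *
s=grab("side","s6"); o=manip.get_obs(); print(o["ft_force"],o["position"])
# silhouette of dial on vertical plane through gauge axis
p=o["position"]-[0,0,.054]; th=np.radians(8); ex=np.array([np.cos(th),np.sin(th),0]); n=np.array([-np.sin(th),np.cos(th),0])
P=cloud(s); d=P-p; X=d@ex*1000; Y=d@n*1000; Z=d[...,2]*1000
m=(X>12)&(X<75)&(np.abs(Y)<25)&(Z>-25)&(Z<60)&(s["z_map"]>0)
pts=np.stack([X[m],Z[m]],1); print(m.sum())
far=X[m]>28
r=cv2.minAreaRect(pts[far].astype(np.float32)); print("dial XZ rect",r, "elev of centre",np.degrees(np.arctan2(r[0][1],r[0][0])))
v=P[m][:,:]; g=s["pixels"].max(-1)[m]
# bright bezel pts
bz=(g>140)&far; print("bezel",bz.sum(),pts[bz].mean(0)); w,V=np.linalg.eigh(np.cov(np.c_[X[m],Y[m],Z[m]][bz].T)); print(V[:,0],w)
E
```

```text
clock: 7.88
position: [0.5487, 0.1473, 0.1547]
ee_rot: [-0.069, 0.998, -0.0, 0.0]
ft_force: [5.7, -2.1, -3.4]
grip_width: 0.349
grasp_force: 25.8
[ 4.83620538 -2.17824782 -2.89723821] [0.54877102 0.14734905 0.15465646]
408
dial XZ rect ((46.5050048828125, 8.56651496887207), (63.37532043457031, 36.769474029541016), 89.96458435058594) elev of centre 10.437241252981151
bezel 95 [44.36469624 12.99459473]
[ 0.30875394  0.94951251 -0.05565073] [ 50.98833843 107.07514121 530.2643243 ]
```

```bash
python3 -m creep '[[[0,0,-30],0],[[0,0,-70],0],[[0,0,-110],0],[[0,0,-140],0],[[0,0,-140],0]]' - 60
python3 -m creep '[[[0,0,0],0],[[0,0,0],0]]'
python3 - <<'E'
from h import *
s=grab("side","s7"); grab("top","t7"); o=manip.get_obs(); print(o["ft_force"],o["position"])
p=o["position"]-[0,0,.054]; th=np.radians(8); ex=np.array([np.cos(th),np.sin(th),0]); n=np.array([-np.sin(th),np.cos(th),0])
P=cloud(s); d=P-p; X=d@ex*1000; Y=d@n*1000; Z=d[...,2]*1000
# lower part: coupler tube, flange
for nm,m in(("lower",(Z<-24)&(Z>-75)&(np.abs(X)<60)&(np.abs(Y)<25)),("dial",(X>22)&(X<75)&(np.abs(Y)<25)&(Z>-25)&(Z<54))):
    Q=np.stack([X[m],Z[m]],1).astype(np.float32); print(nm,m.sum(),Q.mean(0),cv2.minAreaRect(Q),cv2.fitLine(Q,cv2.DIST_HUBER,0,.01,.01).ravel())
    for lo in range(-75,60,8):
        k=(Q[:,1]>=lo)&(Q[:,1]<lo+8)
        if k.sum()>3: print("   z",lo+4,"x",Q[k,0].min().round(1),Q[k,0].max().round(1))
u=s["extrinsics"]@np.r_[p,1]; uv=(u[:2]/u[2]*s["fx"]+[s["cx"],s["cy"]]).astype(int); print(uv)
a=s["pixels"][uv[1]-70:uv[1]+90,uv[0]-90:uv[0]+90]; cv2.imwrite("pics/m7.png",cv2.resize(a,None,fx=3.6,fy=3.6,interpolation=2)[...,::-1])
E
```

```text
clock: 8.35
position: [0.55, 0.1482, 0.3007]
ee_rot: [-0.069, 0.998, 0.002, 0.003]
ft_force: [1.4, 0.0, -3.0]
grip_width: 0.346
grasp_force: 64.5
clock: 8.52
position: [0.5476, 0.1479, 0.2931]
ee_rot: [-0.069, 0.998, -0.0, -0.002]
ft_force: [-0.8, 0.2, -4.4]
grip_width: 0.347
grasp_force: 64.5
[ 0.11174749 -0.55228155 -3.96963314] [0.54765447 0.1476787  0.29269252]
lower 145 [ 22.445375 -40.553326] ((20.608287811279297, -40.114646911621094), (24.458858489990234, 45.42119598388672), 36.44743347167969) [  0.690866   -0.7229828  22.64859   -39.755203 ]
   z -55 x 15.5 39.9
   z -47 x 14.8 37.9
   z -39 x 17.3 35.6
   z -31 x 0.9 32.0
   z -23 x 3.0 24.0
dial 437 [40.68946  18.685007] ((36.306854248046875, 6.720722198486328), (52.38689422607422, 52.59617233276367), 25.443620681762695) [ 0.2858717   0.95826787 39.40194    18.55093   ]
   z -23 x 22.1 35.5
   z -15 x 22.8 34.0
   z -7 x 22.1 25.7
   z 1 x 41.7 64.7
   z 9 x 28.3 63.1
   z 17 x 29.7 59.9
   z 25 x 28.5 57.6
   z 33 x 28.5 53.3
   z 41 x 42.5 49.8
[300 245]
```

View pics/m7.png

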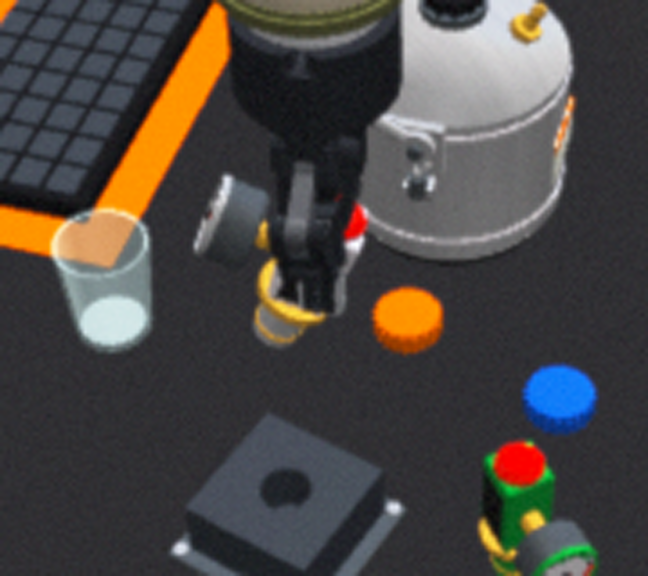

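The lifted gauge hangs tilted in the grip: coupler at (278,325), dial at (228,225). The measured tilt is about 26 deg. Now over the canister, looking at the nipple on the way.

```bash
python3 -m creep '[[[3,-20,-30],0.07],[[6,-59,-40],0.138],[[10,-99,-40],0.138],[[14,-139,-40],0.138],[[18,-178,-40],0.138]]'
python3 -m creep '[[[0,-40,0],0],[[0,-80,0],0],[[0,-117,0],0],[[0,-117,0],0],[[0,-117,0],0]]'
python3 - <<'E'
from h import *
w=grab("wrist","w8"); s=grab("side","s8"); o=manip.get_obs(); print(o["ft_force"],o["position"],R.from_quat(o["ee_rot"]).as_matrix()[:,0])
for c in(w,s):
  print([b for b in blobs(c,(15,100,80),(30,255,255),15)[0] if abs(b[2][0]-.52)<.05 and abs(b[2][1]+.15)<.04])
E
```

```text
clock: 9.03
position: [0.5546, -0.033, 0.3337]
ee_rot: [-0.0, 1.0, -0.0, -0.001]
ft_force: [1.7, -0.4, -3.4]
grip_width: 0.347
grasp_force: 64.5
clock: 9.45
position: [0.5543, -0.1509, 0.3335]
ee_rot: [0.003, 1.0, -0.0, -0.001]
ft_force: [0.3, 1.6, -4.1]
grip_width: 0.343
grasp_force: 64.1
[ 0.06828614  0.01570523 -3.70890379] [ 0.55525386 -0.14726981  0.33355397] [-9.99997014e-01 -7.96323689e-04  2.31026523e-03]
[(array([297.1, 117.6]), 37, array([ 0.487, -0.162,  0.087])), (array([337.7, 117.1]), 34, array([ 0.486, -0.133,  0.087])), (array([318.3, 170.3]), 196, array([ 0.511, -0.149,  0.173])), (array([317.4, 185.6]), 51, array([ 0.522, -0.149,  0.163])), (array([319.6, 305.8]), 240, array([ 0.554, -0.148,  0.249]))]
[(array([356.5, 181. ]), 62, array([ 0.513, -0.145,  0.162]))]
```

View pics/w8.png

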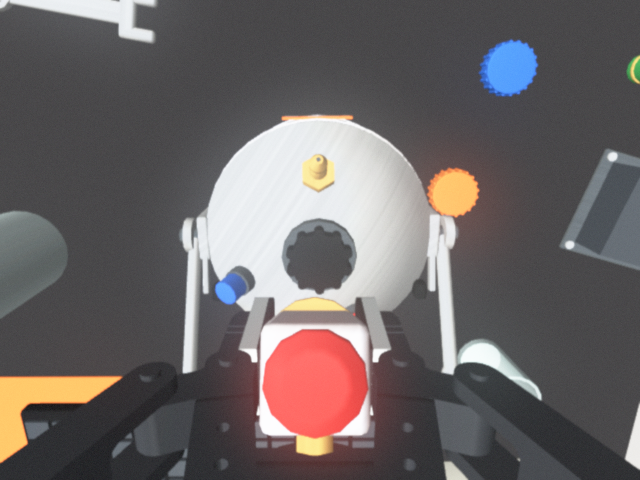

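The wrist view shows the nipple tip at (318,158), the filler cap at (319,255) and the held gauge's red button at (315,383). The gauge is in line with the nipple. I'll get the tilt from the button's plane.

Run:
```python
from h import *
w=load("w8"); P=cloud(w); o=manip.get_obs(); tcp=o["position"]
hsv=cv2.cvtColor(w["pixels"],cv2.COLOR_RGB2HSV); m=((hsv[...,0]<8)|(hsv[...,0]>172))&(hsv[...,1]>150)&(P[...,2]>.25)
m=cv2.erode(m.astype(np.uint8),np.ones((9,9)))>0
Q=P[m]; c=Q.mean(0); V=np.linalg.svd(Q-c,full_matrices=False)[2]; n=V[2]*np.sign(V[2][2]); print("button",c,"normal",n,"tilt",np.degrees(np.arctan2(-n[0],n[2])),"grip from btn",(c-n*.035),"mouth",(c-n*.097),"tcp",tcp, "tcp-54z",tcp-[0,0,.054])
print("tip ray",onplane(w,318.5,158,.177))
g=w["pixels"].max(-1); k=(np.abs(P[...,2]-.179)<.004)&(g<90)&(np.hypot(P[...,0]-.56,P[...,1]+.148)<.04); (x,y),r=cv2.minEnclosingCircle((P[k][:,:2]*1000).astype(np.float32)); print("cap",x,y,r,k.sum())
k=(P[...,2]>.155)&(np.hypot(P[...,0]-.508,P[...,1]+.149)<.025)&(hsv[...,1]>80); Q=P[k]; print("nipple pts",k.sum(),Q[Q[:,2]>.173].mean(0),Q[:,2].max())
d=(P[...,2]>.12)&(P[...,2]<.17)&(P[...,0]<.56)&(np.hypot(P[...,0]-.56,P[...,1]+.148)<.08)
A=np.c_[2*P[d],np.ones(d.sum())]; s=np.linalg.lstsq(A,(P[d]**2).sum(1),rcond=None)[0]; print("dome sphere centre",s[:3])
```

```text
button [ 0.54571172 -0.14718739  0.31148354] normal [0.01207463 0.99671174 0.08012436] tilt -8.569907418480447 grip from btn [ 0.54528911 -0.1820723   0.30867919] mouth [ 0.54454048 -0.24386843  0.30371148] tcp [ 0.55525386 -0.14726981  0.33355397] tcp-54z [ 0.55525386 -0.14726981  0.27955397]
tip ray [ 0.50423144 -0.1485643   0.177     ]
cap 560.6895141601562 -148.28639221191406 18.50886344909668 2012
nipple pts 842 [ 0.50742644 -0.14884253  0.17567257] 0.1794898000764821
dome sphere centre [ 0.56069639 -0.14823416  0.07526392]
```

Run:
```python
from h import *
w=load("w8"); P=cloud(w); tcp=np.array([.55525,-.14727,.33355])
hsv=cv2.cvtColor(w["pixels"],cv2.COLOR_RGB2HSV); m=((hsv[...,0]<8)|(hsv[...,0]>172))&(hsv[...,1]>150)
v,u=np.mgrid[:480,:640]; m&=(np.hypot(u-315,v-380)<42)
Q=P[m]; c=np.median(Q,0); print(m.sum(),c,Q.std(0))
A=np.c_[Q[:,:2],np.ones(len(Q))]; s=np.linalg.lstsq(A,Q[:,2],rcond=None)[0]; r=Q[:,2]-A@s; k=np.abs(r)<.001; s=np.linalg.lstsq(A[k],Q[k,2],rcond=None)[0]
n=np.r_[-s[:2],1]; n/=np.linalg.norm(n); print(k.sum(),n,"tilt",np.degrees(np.arcsin(-n[0])),"mouth",c-n*.097,"grip",c-n*.035)
# body top (white) plane
m=(hsv[...,1]<40)&(hsv[...,2]>150)&(abs(u-315)<50)&(v>312)&(v<435); Q=P[m]; Q=Q[np.abs(Q[:,2]-np.median(Q[:,2]))<.012]
A=np.c_[Q[:,:2],np.ones(len(Q))]; s=np.linalg.lstsq(A,Q[:,2],rcond=None)[0]
for _ in range(5): k=np.abs(Q[:,2]-A@s)<.0015; s=np.linalg.lstsq(A[k],Q[k,2],rcond=None)[0]
n=np.r_[-s[:2],1]; n/=np.linalg.norm(n); print("body top",len(Q),k.sum(),n,np.degrees(np.arcsin(-n[0])),Q[k].mean(0))
```

```text
4113 [ 0.54534713 -0.14918258  0.31145155] [0.00665033 0.00491111 0.006596  ]
719 [0.03910607 0.0649637  0.99712107] tilt -2.2411844002086148 mouth [ 0.54155384 -0.15548406  0.2147308 ] grip [ 0.54397842 -0.15145631  0.27655231]
body top 2332 1964 [-0.39961388  0.00370153  0.91667608] 23.554042545120403 [ 0.54449042 -0.15051208  0.30413666]
```

```bash
python3 -m creep '[[[30,0,0],0],[[60,0,5],0],[[85,0,15],0],[[85,0,31],0],[[85,0,31],0]]'
python3 -m creep '[[[0,0,0],0],[[0,0,0],0]]'
python3 - <<'E'
from h import *
s=grab("side","s9"); o=manip.get_obs(); tcp=o["position"]; print(o["ft_force"],tcp)
P=cloud(s); d=(P-tcp)*1000; X,Y,Z=d[...,0],d[...,1],d[...,2]
hsv=cv2.cvtColor(s["pixels"],cv2.COLOR_RGB2HSV); br=(hsv[...,0]>14)&(hsv[...,0]<30)&(hsv[...,1]>100)
fl=br&(Z>-100)&(Z<-65)&(np.abs(X)<50)&(np.abs(Y)<30)
print("flange",fl.sum(),d[fl].mean(0),d[fl].min(0),d[fl].max(0))
np_=br&(P[...,2]<.182)&(np.hypot(P[...,0]-.51,P[...,1]+.147)<.025); print("nip",np_.sum(),P[np_].mean(0),P[np_].max(0))
m=(Z<-82)&(Z>-130)&(np.abs(X-22)<30)&(np.abs(Y)<22)&(P[...,2]>.183)
for lo in range(-130,-70,5):
    k=m&(Z>=lo)&(Z<lo+5)
    if k.sum()>2: print(lo,k.sum(),X[k].min().round(1),X[k].max().round(1),Y[k].mean().round(1))
E
```

```text
clock: 9.97
position: [0.4688, -0.1462, 0.3016]
ee_rot: [-0.002, 1.0, 0.001, -0.001]
ft_force: [0.3, 0.6, -3.5]
grip_width: 0.344
grasp_force: 64.0
clock: 10.13
position: [0.4713, -0.1472, 0.3044]
ee_rot: [-0.001, 1.0, -0.0, 0.0]
ft_force: [-0.2, 0.2, -2.8]
grip_width: 0.342
grasp_force: 64.0
[-0.00627385  0.20162191 -3.08043211] [ 0.47137845 -0.1475692   0.30449387]
flange 82 [ 19.55559758  12.81553914 -79.23754698] [ -0.90076484  -9.26517293 -99.87172284] [ 37.9258934   21.58986544 -69.22037545]
nip 62 [ 0.51319566 -0.14574886  0.16212971] [ 0.52429567 -0.13820276  0.17829618]
-115 6 20.9 28.8 10.1
-110 20 15.5 39.7 9.1
-105 20 15.1 39.7 9.4
-100 24 13.3 37.9 9.3
-95 16 14.3 34.0 9.2
-90 15 -0.9 28.6 12.2
-85 14 1.6 20.1 16.3
```

```bash
python3 -m creep '[[[3,0,2],0],[[0,0,8],0],[[-2,0,12],0],[[-4,0,15],0],[[-4,0,15],0]]'
python3 -m creep '[[[-1,0,2],0],[[-2,0,4],0],[[-2,0,4],0]]'
```

```text
clock: 10.6
position: [0.4746, -0.148, 0.288]
ee_rot: [-0.0, 1.0, -0.0, -0.001]
ft_force: [0.7, -0.5, -3.1]
grip_width: 0.344
grasp_force: 64.2
clock: 10.85
position: [0.4765, -0.1481, 0.2845]
ee_rot: [-0.0, 1.0, 0.0, -0.0]
ft_force: [0.4, -0.9, -3.3]
grip_width: 0.348
grasp_force: 64.2
```

```bash
python3 -m creep '[[[-1,0,2],0],[[-2,0,4],0],[[-2,0,4],0]]'
python3 -m creep '[[[-1,0,2],0],[[-2,0,3.5],0],[[-2,0,3.5],0]]'
```

```text
clock: 11.1
position: [0.4785, -0.1483, 0.2809]
ee_rot: [-0.0, 1.0, 0.0, 0.0]
ft_force: [-2.0, 0.8, 0.3]
grip_width: 0.344
grasp_force: 64.7
clock: 11.35
position: [0.4803, -0.1482, 0.2771]
ee_rot: [-0.0, 1.0, -0.0, -0.0]
ft_force: [-2.7, 0.5, -0.2]
grip_width: 0.343
grasp_force: 64.6
```

```bash
python3 -m creep '[[[-1,0,2],0],[[-2,0,3.5],0],[[-2,0,3.5],0]]'
python3 -m creep '[[[-0.5,0,1],0],[[-1,0,2],0],[[-1,0,2],0]]'
```

```text
clock: 11.6
position: [0.482, -0.1483, 0.2736]
ee_rot: [0.0, 1.0, 0.0, -0.001]
ft_force: [-6.7, -0.3, 4.2]
grip_width: 0.344
grasp_force: 65.1
clock: 11.85
position: [0.4826, -0.1485, 0.2727]
ee_rot: [0.0, 1.0, 0.001, -0.001]
ft_force: [-15.4, 1.7, 18.0]
grip_width: 0.343
grasp_force: 67.3
```

Run:
```python
from h import *
w=grab("wrist","w12"); P=cloud(w); hsv=cv2.cvtColor(w["pixels"],cv2.COLOR_RGB2HSV); v,u=np.mgrid[:480,:640]
m=(hsv[...,1]<40)&(hsv[...,2]>150)&(abs(u-315)<50)&(v>312)&(v<435); Q=P[m]; Q=Q[np.abs(Q[:,2]-np.median(Q[:,2]))<.012]
A=np.c_[Q[:,:2],np.ones(len(Q))]; s=np.linalg.lstsq(A,Q[:,2],rcond=None)[0]
for _ in range(5): k=np.abs(Q[:,2]-A@s)<.0015; s=np.linalg.lstsq(A[k],Q[k,2],rcond=None)[0]
n=np.r_[-s[:2],1]; n/=np.linalg.norm(n); o=manip.get_obs()
a=np.array([-np.sin(.478),0,np.cos(.478)]); c=Q[k].mean(0); tip=np.array([.5038,-.1485,.177])
print(n,np.degrees(np.arccos(n@a)),"top plane above tip:",(c-tip)@n, "expect",.091-.0155,o["ft_force"],o["position"],o["grasp_force"])
t=grab("top","t12"); print([b for b in blobs(t,(105,150,80),(125,255,255),20)[0] if abs(b[2][0]-.6)<.15])
```

```text
[-3.98393599e-01 -4.34037745e-04  9.17214453e-01] 3.909666315686103 top plane above tip: 0.07342025585429783 expect 0.0755 [-14.75185946   1.71542493  18.51434382] [ 0.48259459 -0.14849122  0.27274139] 67.27317094802856
[(array([374.5, 190.7]), 322, array([ 0.653, -0.153,  0.179]))]
```

The gauge is at its hard stop: about 25 N along the nipple, after the force dip of the snap. It is 4 deg off the axis (7 allowed), and the handle is still seated. Handing in.

```bash
python3 -c "
from workcell import manip; print(manip.hand_in())"
```

```text
the job is handed in; nothing more can be done
None
```

I handed the job in without getting a verdict back: the handle is seated behind, and the gripper still holds the gauge snapped onto the nipple, pushed to its stop with about 25 N and about 4° off the nipple's axis (7° allowed).

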